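# Shut the sprung chip-guard gate and drop its latch bar home

### The arm

A 7-joint arm with a two-finger parallel gripper is mounted at the origin on a cart in front of the work surface, level with it; the furniture and walls round the work are solid. World frame = base frame: x ahead of the robot, y to its left, z up, the work surface at z = 0. Lengths are in m, angles in rad, forces in N, time in s.
With the tool pointing down it reaches from about 0.4 to 0.925 m from the base axis. Payload 5.6 kg.
Tool frame: the origin (TCP) lies between the finger pads; the fingertips stand 11 mm ahead of it and the grasp point (between the pads) lies 8 mm behind it; z points along the fingers, y is the line along which they close (so a half turn about z gives the same grasp; the last joint's range is limited). The gripper opens to 85 mm and grips with 20 to 120 N. Pads are 22 mm wide; open, the fingers measure 114 mm over their backs; the gripper's body (76 mm by 85 mm) begins 54 mm behind the grasp point. The pads swing forward as they close: fully open they stand 13 mm farther back than shut.
Start: joints at [1.247, 0.468, -0.012, 1.603, 0.006, 1.071, -0.056], TCP at [0.18, -0.625, 0.242] pointing down, gripper open.
Joint ranges: [-2.53, 2.53], [-0.31, 2.02], [-1.57, 1.55], [0.28, 2.44], [-1.29, 4.43], [0.15, 1.84], [-2.92, 2.92]. Speed limits (rad/s): [2.57, 2.57, 3.14, 3.14, 3.14, 3.14, 3.14].

### API

Orientations are given as a 3x3 rotation matrix whose columns are the frame's x, y, z axes.
In Python, from rig import arm gives the robot as it stands.
- The arm moves only by the tool jog_arm, never from a script. Its argument "series" is a list of rows, each an object of numbers: "tx", "ty", "tz": the shift along the tool's x, y, z in cm; "roll": the turn about the tool's z in rad. A call has 1 to 10 rows; each row shifts and turns the commanded pose from where the row before left it, along the tool's axes as they then stand; what a row does not reach is not made up. A row lasts 1/10 s, in which the tool goes at most 50 mm and 8.59 degrees, less where a joint would pass 70% of its speed; a pose out of reach is approached as far as the arm can. A call is refused whole if a number of a shift passes 5 or a number of a turn 0.15, either way. A call with a gripper value outside its range is refused whole. "hand" is the finger opening in cm, from 0 to 8.54, set as the call begins (left out, the last holds). The fingers move at their own pace and stop on an object; "newtons" is the grip in N (left out, the last holds). Time passes only in rows, so rows that do not move let the fingers close. It gives the time, the measured TCP pose, the force, the opening and the grip force at its end, in the units of the state.
- arm.read_state(): the state, without advancing time (a new reading comes with each control period).
- arm.capture(name): name is "scene" or "top"; returns a dict with "frame" (384x512x3 uint8, blue, green, red), "depth" (384x512 float32, m along the optical axis (not along the pixel's ray), 0 where there is no reading), "vfov" (degrees; the focal length in pixels is half the picture's height over the tangent of half this angle, whatever the lens; pixels are square), "cx", "cy" (the principal point, pixels), "rvec" (rotation vector, rad) and "tvec" (3), from world to camera coordinates, as OpenCV has them. Camera axes: x right, y down, z forward; pixel columns grow to the right and rows downward; lengths in m; the calibration is good to about 2 mm. A picture is of the moment at which its call begins.
- arm.finish_job(): hands the job in; it is judged then, once.
Trained networks look in the newest picture that a camera, given by its name, has taken for a name from the list of things; names that differ only in an ending like _2 or _b are one class to them, and where a whole thing is asked for, a point or a joint stands for the part that bears it (a point fixed in the world has none). Each returns a list of dicts, best first, with "conf" (0 to 1); they miss things now and then, are a little off and sometimes report something else, mostly with a low value. They report only what shows in the picture. A call takes as long as a camera call.
- arm.boxes_of(camera, label): "position" ([x, y, z] in m, in the coordinates of the camera as it stood for that picture, good to about 4 mm: the middle of the surface that is visible of it).
- arm.masks_of(camera, label): "mask" (384x512 bool, what is visible of it).
- arm.mark_of(camera, label): "position" ([x, y, z] in m, in the coordinates of the camera as it stood for that picture, good to about 4 mm: a listed point, or the origin of a listed thing).
The state is a dict: "time_s": time; "joint_positions": joint angles; "qd": joint speeds; "tau": joint torques, N m; "tool_pos": TCP position; "tool_rot": TCP orientation; "ft_force": force on the tool from outside, world axes, zero at the start; "moment": the same for the moment, N m; "gripper_width": finger opening in m; "grip_force": force on a finger pad.
Only numpy, scipy, OpenCV 4.12 (cv2) and the standard library are available. Lean on these libraries where they do the work, as an engineer would, in place of code of your own. Each camera call takes 0.05 s, during which the arm holds its last target. There are 200 camera calls.

### The job

The gate of the chip guard round the deburring spindle is hooked back. By the black knob, lift its gravity latch bar out of the hold-open keeper, swing the gate shut, press it in against its spring buffer until the bar can be let down fully behind the catch, and leave it latched. Press by feel: never push on the knob with more than about 22 N, which forces the buffer; leave the deburring tool, oil bottle and plug gauge where they are.

Things in the scene. Friction and masses are not known exactly. Their poses are not given: they have to be found in the camera images.
- guard: Fixed cage of 16 mm profile and clear panels, 121 mm high. Origin: the gate's hinge axis, bench level; z up. The shut gate runs along -x, outside is -y. On the strike post (x -160 mm) a plate with catch and buffer is clamped in slots, anywhere within 11 mm either way in y: find it by touch. A tall shelf upright on the bench at world x 0.44, y -0.455 is in the way of low sweeps.
- gate (a joint): Gate angle (rad) about the vertical axis through the guard's origin, counterclockwise from above: 0 = along the guard's -x, 1.50 = hooked back; stop at 1.53. Gate 147 mm wide, 16 thick, top at 150 mm. A weak spring shuts it (1 to 2 N at the knob). A steel tab at its free end meets the buffer. Latched, it reads -0.05 to 0.10, as the strike is set.
- latch_bar (a joint): Lift of the bar (rad): 0 = level, fully down on the floor of catch or keeper, -0.03 hanging free on its rest pin; above 0.13 its end clears both lips (14 mm high, 6 thick). Steel bar 8 mm thick, 16 high, pivoted on the gate's outer face, 30 mm from the hinge axis, 18 mm outside the gate's mid-plane, 138 mm up; falls by its weight (0.13 kg).
- knob (a point): Middle of the black knob, upright cylinder 22 mm across, 28 high, on a stem on the bar; to pinch from above. In the gate's frame with the bar level: 135 mm from the hinge axis along the gate, 18 mm to its outside, 195 mm above the bench; 105 mm along and 57 mm above the bar's pivot, about which it swings up and towards the hinge.
- buffer (a joint): Travel (m) of the rubber-tipped spring pin of the strike, pressed in by the shutting gate 157 mm from the hinge; 5 N per mm, none at 0. The bar comes inside the catch lip at about 2.3 mm (11.5 N; 13.5 N at the knob), and the latched gate rests there. Over 3.9 mm (19.5 N; 22.5 N at the knob) the buffer is forced. Too fine to set by the readings.
- deburr_tool: Loose deburring tool with orange handle, 142 mm long, 16 high, lying under the swing of the gate (which passes 30 mm above the bench). Origin under its middle.
- oil_bottle: Loose upright squeeze oiler, 42 mm across, 157 high, beside the cage. Origin under its middle.
- plug_gauge: Loose steel plug gauge, 112 mm long, 16 high, lying beyond the oiler. Origin under its middle.

How it is judged:
By the outcome, as a careful person would: the job done as asked, in the order asked, and still so for the second after the job is handed in, with the robot touching nothing.
It also fails if it takes over 58 s, if anything falls off the work surface, if the arm or the gripper's body presses on something with over 40 N, if the wrist force passes 120 N, or if a joint passes its speed limit or range.

## Working session

There is one attempt and no reset: what is moved stays moved. The work goes in short steps, Python scripts to look and compute and a tool call to move; the robot and the scene stay as the last step left them, time stands still between calls to the robot, and variables do not carry over. Pictures are saved under pics/ and viewed, at most 10 in all, crops included, and the job is handed in when it is done.

Besides the shell and the picture viewer there is one more tool, called after ">>>" by a JSON object that holds its "method" and its "body". jog_arm: Moves the arm, as the interface text tells. Its arguments: {"type":"object","properties":{"series":{"type":"array","items":{"type":"object","properties":{"tx":{"type":"number"},"ty":{"type":"number"},"tz":{"type":"number"},"roll":{"type":"number"}}}},"hand":{"type":"number"},"newtons":{"type":"number"}},"required":["series"]}

```bash
mkdir -p pics; cat > h.py <<'E'
from rig import arm
import numpy as np, cv2
def w(c,p):
    R=cv2.Rodrigues(np.array(c["rvec"],float))[0]; return R.T@(np.array(p)-np.array(c["tvec"]).ravel())
def px(c,P):
    f=192/np.tan(np.radians(c["vfov"])/2); R=cv2.Rodrigues(np.array(c["rvec"],float))[0]
    q=R@np.array(P)+np.array(c["tvec"]).ravel(); return f*q[0]/q[2]+c["cx"],f*q[1]/q[2]+c["cy"]
E
python3 - <<'E'
from h import *
s=arm.read_state(); print({k:np.round(v,3).tolist() for k,v in s.items()})
ims=[]
for n in("scene","top"):
    c=arm.capture(n); ims.append(c["frame"])
    print(n,c["vfov"],w(c,[0,0,0]))
    for l in("guard","knob","deburr_tool","oil_bottle","plug_gauge","gate"):
        try:
            for d in arm.mark_of(n,l)[:2]: print(l,round(d["conf"],2),w(c,d["position"]).round(3))
        except Exception as e: print(l,e)
    cv2.imwrite(f"pics/{n}0.png",c["frame"])
E
```

```text
{'time_s': 0.0, 'joint_positions': [1.247, 0.468, -0.012, 1.604, 0.006, 1.071, -0.056], 'qd': [-0.001, 0.001, 0.001, 0.0, 0.001, -0.001, 0.002], 'tau': [-0.001, -53.24, 0.021, -25.131, 0.011, 0.008, -0.0], 'tool_pos': [0.18, -0.624, 0.241], 'tool_rot': [[0.961, 0.277, -0.001], [0.277, -0.961, 0.002], [-0.0, -0.002, -1.0]], 'ft_force': [0.329, -0.239, -0.474], 'moment': [-0.027, 0.032, 0.065], 'grip_force': 0.0, 'gripper_width': 0.085}
scene 51.5500255856268 [ 0.15545917 -0.37141908  0.82131677]
guard 0.83 [ 0.577  0.141 -0.005]
knob 0.58 [0.582 0.005 0.193]
deburr_tool 0.52 [ 0.459 -0.001 -0.   ]
gate it knows: deburr_tool, guard, knob, oil_bottle, plug_gauge
top 48.54625785464118 [0.32872091 0.17819563 1.09055975]
guard 0.74 [ 0.574  0.144 -0.001]
knob 0.75 [0.582 0.008 0.194]
deburr_tool 0.78 [ 0.452 -0.008  0.001]
oil_bottle 0.62 [ 0.453  0.37  -0.006]
plug_gauge 0.58 [ 0.482  0.433 -0.   ]
gate it knows: deburr_tool, guard, knob, oil_bottle, plug_gauge
```

View pictures.

View pics/scene0.png

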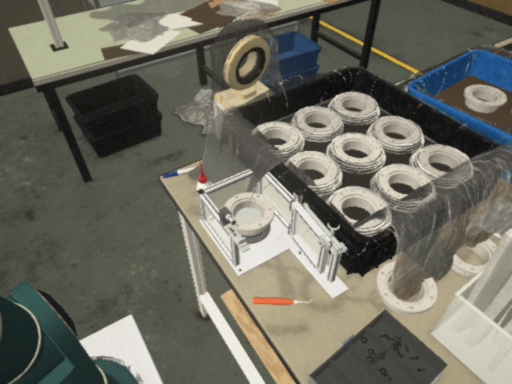

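View pics/top0.png

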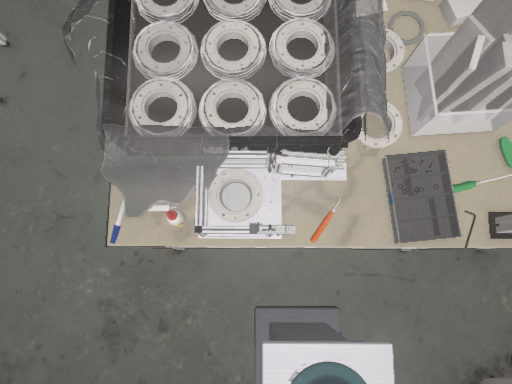

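Scene: gate is hooked back running along world -y at about (275–345,165) in the top picture. The deburring tool is at (325,220), the oiler at (175,217), and the guard's open side faces right. I'll refine with averaged detections and depth.

```bash
python3 - <<'E'
from h import *
for n in("top","scene"):
    K=[];G=[];B=[]
    for i in range(5):
        c=arm.capture(n)
        for l,L in(("knob",K),("guard",G)):
            d=arm.mark_of(n,l)
            if d and d[0]["conf"]>.4: L.append(w(c,d[0]["position"]))
        m=arm.masks_of(n,"knob")
        if m and i==0:
            f=192/np.tan(np.radians(c["vfov"])/2); v,u=np.nonzero(m[0]["mask"]); z=c["depth"][v,u]
            P=np.array([w(c,[(a-c["cx"])/f*q,(b-c["cy"])/f*q,q]) for a,b,q in zip(u,v,z) if q>0])
            print(n,"mask",m[0]["conf"],len(P),u.min(),u.max(),v.min(),v.max(),P.min(0).round(3),P.max(0).round(3),np.median(P,0).round(3)); 
    print(n,"K",np.mean(K,0).round(4),np.std(K,0).round(4),"G",np.mean(G,0).round(4),np.std(G,0).round(4))
    if n=="top":
        # height map around gate
        f=192/np.tan(np.radians(c["vfov"])/2); v,u=np.mgrid[0:384,0:512]; z=c["depth"]
        R=cv2.Rodrigues(np.array(c["rvec"],float))[0]
        Q=np.stack([(u-c["cx"])/f*z,(v-c["cy"])/f*z,z],-1)-np.array(c["tvec"]).ravel(); W=Q@R
        for x in np.arange(.70,.40,-.02):
            print(round(x,2),[int(1000*max(W[(abs(W[...,0]-x)<.01)&(abs(W[...,1]-y)<.01)&(z>0)][:,2],default=-1)) for y in np.arange(.2,-.14,-.02)])
    t=cv2.resize(c["frame"][130:260,180:360] if n=="top" else c["frame"][160:310,180:360],None,fx=4,fy=4,interpolation=2); cv2.imwrite(f"pics/z{n}.png",t)
E
```

```text
top K [0.5798 0.0103 0.1927] [0.0011 0.0016 0.0012] G [ 0.5745  0.1416 -0.0032] [0.0005 0.0009 0.0013]
0.7 [110, 111, 110, 110, 112, 109, 73, 75, 102, 139, 163, 191, 205, 212, 208, 197, 176]
0.68 [111, 112, 109, 100, 109, 112, 111, 109, 113, 137, 161, 184, 204, 209, 205, 196, 175]
0.66 [151, 153, 151, 149, 111, 145, 112, 111, 111, 144, 169, 192, 206, 211, 207, 196, 170]
0.64 [153, 145, 132, 166, 146, 148, 147, 146, 148, 147, 165, 187, 190, 167, 158, 43, 171]
0.62 [163, 164, 163, 170, 164, 164, 164, 164, 165, 164, 164, 163, 163, 166, 3, 4, 138]
0.6 [190, 162, 160, 166, 162, 162, 162, 162, 160, 207, 209, 131, 126, 144, 3, 3, 2]
0.58 [178, 123, 156, 163, 153, 152, 152, 152, 151, 210, 212, 148, 12, 11, 4, 3, 2]
0.56 [78, 74, 10, 154, 151, 152, 153, 152, 152, 166, 166, 167, 13, 10, 3, 4, 2]
0.54 [154, 76, 132, 121, 11, 119, 3, 3, 4, 3, 151, 163, 3, 4, 4, 5, 4]
0.52 [71, 76, 77, 120, 11, 90, 80, 3, 5, 3, 3, 4, 7, 2, 5, 4, 3]
0.5 [51, 76, 75, 85, 11, 3, 4, 6, 3, 3, 5, 4, 12, 3, 3, 3, 3]
0.48 [74, 76, 75, 65, 13, 4, 2, 2, 3, 4, 2, 14, 3, 5, 5, 3, 4]
0.46 [78, 77, 11, 12, 12, 4, 4, 3, 4, 3, 20, 17, 4, 3, 3, 3, 4]
0.44 [75, 72, 10, 10, 10, 4, 4, 4, 4, 15, 18, 13, 2, 4, 3, 3, 3]
0.42 [166, 168, 164, 161, 138, 144, 128, 4, 12, 21, 16, 2, 3, 6, 5, 3, 4]
scene mask 0.56 498 304 342 202 250 [ 0.572 -0.031  0.08 ] [0.647 0.136 0.21 ] [0.584 0.009 0.145]
scene K [0.5828 0.004  0.1927] [0.0016 0.0016 0.0005] G [ 0.579   0.1414 -0.007 ] [0.0011 0.0007 0.0007]
```

View pics/zscene.png

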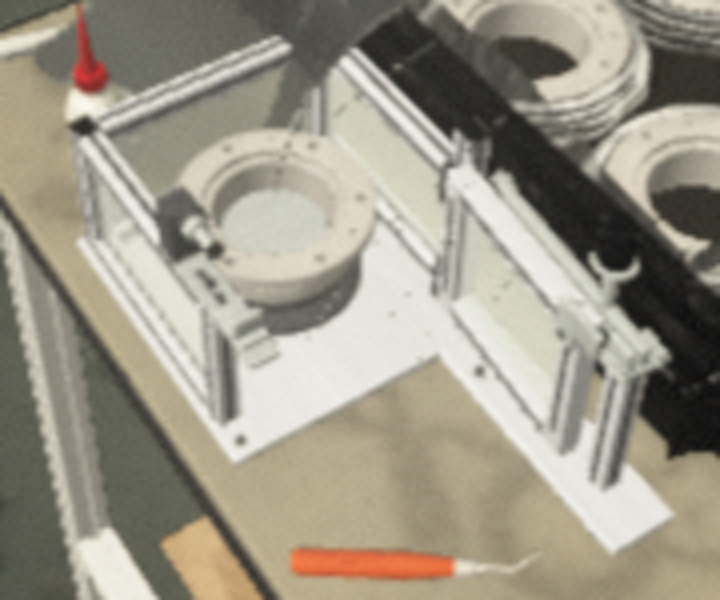

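View pics/ztop.png

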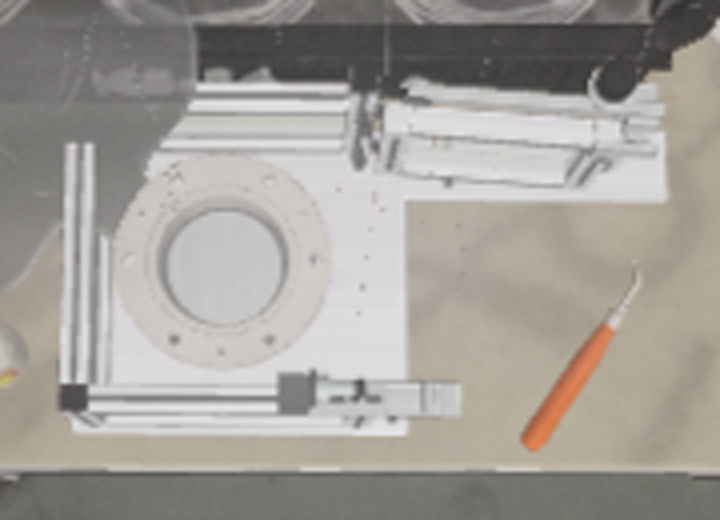

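The scene crop shows the bar lying in the hold-open keeper, with the black knob at about (612,245) in the crop. The strike plate, catch and buffer are at (240,320). In the top crop the knob top is at about (618,82). Tray rim is 164 mm high near x=0.62, so fingertips at 0.18 clear it.

```bash
python3 - <<'E'
from h import *
c=arm.capture("top")
f=192/np.tan(np.radians(c["vfov"])/2)
o=w(c,[0,0,0])
def ray(u,v,z):
    d=w(c,[(u-c["cx"])/f,(v-c["cy"])/f,1])-o; return (o+d*(z-o[2])/d[2]).round(4)
print(ray(334,150.5,.209))
for K in([.581,.007],[.5765,.1415]): print(px(c,[*K,.209]),px(c,[*K,.15]))
# strike post
g=c["frame"][140:165,322:350].mean(2).astype(int)
print("\n".join(" ".join("%3d"%a for a in r) for r in g))
d=c["depth"][140:165,322:350]; 
print(np.round((d[8:14,8:18]),3))
E
```

```text
[0.5765 0.0093 0.209 ]
(np.float64(335.03774372295476), np.float64(148.4698371443648)) (np.float64(330.21859964253986), np.float64(155.605131322788))
(np.float64(272.2648575247046), np.float64(150.1817265521511)) (np.float64(271.20202248832294), np.float64(157.2200224898977))
 69  66  65  65  65  67  68  68  67  70  70  69  71  68  70  68  68  64  65  94  79  69  80  80  73  67  67  66
 70  67  64  68  69  64  67  67  67  69  72  74  71  72  69  69  65  66  64  90  77  72  81  80  74  69  69  78
 66  67  67  65  66  65  65  67  67  68  67  67  69  70  68  68  65  64  72  66  64  62  67  70  66  66  92 119
 68  68  69  68  69  70  65  69  67  67  74  70  66  67  69  69  68  69  94  78  65  63  64  65  66  63 150 165
 71  70  72  72  73  74  71  73  73  78  93  81  65  62  72  76  74  85  77  69  64  63  65  64  64  68 149 163
 62  64  66  61  66  63  64  65  64  74  68  65  65  65  64  63  65  76  72  63  65  64  66  64  69  84 151 165
 60  62  61  63  62  64  61  81  78  66  62  66  67  65  66  67  66  68  65  64  59  66  66  64  64  79 150 165
 57  62  64  64  65  64  99 125  91  67
[... 1655 characters left out ...]
8 218 219 188 204 214 215 216 216 217 165 173 183 181 183 182 181 179 179 176 176 167 161 161 163
221 221 220 221 221 220 208 213 217 216 215 216 218 183 173 191 193 193 194 198 199 203 211 215 182 163 163 164
220 219 220 221 219 219 208 211 215 214 215 213 214 198 176 186 195 196 195 199 202 214 215 217 174 158 162 165
[[0.913 0.914 0.911 0.915 0.913 0.914 0.913 0.911 0.917 0.912]
 [0.915 0.911 0.915 0.914 0.916 0.914 0.913 0.911 0.909 0.915]
 [0.916 0.916 0.914 0.913 0.913 0.91  0.913 0.912 0.912 1.056]
 [0.916 0.913 0.915 0.913 0.913 0.911 0.909 0.914 0.911 0.997]
 [0.921 0.914 0.913 0.915 0.916 0.913 0.91  0.    0.994 0.994]
 [0.925 0.922 0.916 0.915 0.914 0.919 0.914 0.925 0.994 0.992]]
```

>>> {"method": "jog_arm", "body": {"series": [{"tx":1.8,"ty":-3.05,"tz":-0.4},{"tx":1.8,"ty":-3.05,"tz":-0.4},{"tx":1.8,"ty":-3.05,"tz":-0.4},{"tx":1.8,"ty":-3.05,"tz":-0.4},{"tx":1.8,"ty":-3.05,"tz":-0.4},{"tx":1.8,"ty":-3.05,"tz":-0.4},{"tx":1.8,"ty":-3.05,"tz":-0.4},{"tx":1.8,"ty":-3.05,"tz":-0.4}], "hand": 5.0, "newtons": 40}}

```text
invalid input
```

>>> {"method": "jog_arm", "body": {"series": [{"roll":-0.12},{"roll":-0.12},{"roll":-0.12},{"roll":-0.12},{"roll":-0.12},{"roll":-0.12},{"roll":-0.12},{"roll":-0.12},{"roll":-0.12},{"roll":-0.14}]}}

```text
invalid input
```

```bash
python3 - <<'E'
from h import *
s=arm.read_state(); R=np.array(s["tool_rot"]);p=np.array(s["tool_pos"])
print(s["time_s"],p.round(4),R.round(3).tolist(),np.round(s["joint_positions"],2),np.round(s["ft_force"],2),s["gripper_width"])
print("toolshift",(R.T@(np.array([.583,.006,.235])-p)).round(4), np.arctan2(R[1,1],R[0,1]))
E
```

```text
2.65 [ 0.1801 -0.6246  0.2423] [[0.961, 0.277, -0.0], [0.277, -0.961, -0.0], [-0.0, 0.0, -1.0]] [ 1.25  0.47 -0.01  1.6   0.01  1.07 -0.06] [-0.36 -0.48 -0.66] 0.08503233125525725
toolshift [ 0.5618 -0.4942  0.0073] -1.2900436877160757
```

>>> {"method": "jog_arm", "body": {"series": [{"tx":1.8,"ty":-3.05,"tz":-0.4,"roll":0},{"tx":1.8,"ty":-3.05,"tz":-0.4,"roll":0},{"tx":1.8,"ty":-3.05,"tz":-0.4,"roll":0},{"tx":1.8,"ty":-3.05,"tz":-0.4,"roll":0},{"tx":1.8,"ty":-3.05,"tz":-0.4,"roll":0},{"tx":1.8,"ty":-3.05,"tz":-0.4,"roll":0},{"tx":1.8,"ty":-3.05,"tz":-0.4,"roll":0},{"tx":1.8,"ty":-3.05,"tz":-0.4,"roll":0}], "hand": 5.0, "newtons": 40}}

```text
time_s: 3.45
tool_pos: [0.2511, -0.3488, 0.2746]
tool_rot: [[0.961, 0.277, 0.0], [0.277, -0.961, -0.001], [0.0, 0.001, -1.0]]
ft_force: [0.5, -0.6, -0.2]
gripper_width: 0.0502
grip_force: 0.0
```

>>> {"method": "jog_arm", "body": {"series": [{"tx":0,"ty":0,"tz":0,"roll":-0.12},{"tx":0,"ty":0,"tz":0,"roll":-0.12},{"tx":0,"ty":0,"tz":0,"roll":-0.12},{"tx":0,"ty":0,"tz":0,"roll":-0.12},{"tx":0,"ty":0,"tz":0,"roll":-0.12},{"tx":0,"ty":0,"tz":0,"roll":-0.12},{"tx":0,"ty":0,"tz":0,"roll":-0.12},{"tx":0,"ty":0,"tz":0,"roll":-0.12},{"tx":0,"ty":0,"tz":0,"roll":-0.12},{"tx":0,"ty":0,"tz":0,"roll":-0.14}]}}

```text
time_s: 4.45
tool_pos: [0.2509, -0.3502, 0.2745]
tool_rot: [[0.065, 0.998, 0.0], [0.998, -0.065, -0.0], [-0.0, 0.0, -1.0]]
ft_force: [0.7, 0.1, 0.4]
gripper_width: 0.0502
grip_force: 0.0
```

```bash
cat > st.py <<'E'
from h import *
import sys
s=arm.read_state(); R=np.array(s["tool_rot"]);p=np.array(s["tool_pos"])
print(round(s["time_s"],2),p.round(4),R.round(3).tolist(),np.round(s["joint_positions"],2),np.round(s["ft_force"],2),s["gripper_width"])
t=np.array([float(a) for a in sys.argv[1:4]])
print("toolshift cm",(100*R.T@(t-p)).round(2), "y yaw",np.arctan2(R[1,1],R[0,1]))
E
python3 st.py .583 .006 .24
```

```text
4.45 [ 0.2509 -0.3502  0.2745] [[0.065, 0.998, 0.0], [0.998, -0.065, -0.0], [-0.0, 0.0, -1.0]] [ 1.06  0.07 -0.2   2.06  0.02  1.02  0.79] [0.7  0.12 0.4 ] 0.050219711664707546
toolshift cm [37.7  30.84  3.44] y yaw -0.06476214017056528
```

>>> {"method": "jog_arm", "body": {"series": [{"tx":2.8,"ty":2.3,"tz":0,"roll":0},{"tx":2.8,"ty":2.3,"tz":0,"roll":0},{"tx":2.8,"ty":2.3,"tz":0,"roll":0},{"tx":2.8,"ty":2.3,"tz":0,"roll":0},{"tx":2.8,"ty":2.3,"tz":0,"roll":0},{"tx":2.8,"ty":2.3,"tz":0,"roll":0},{"tx":2.8,"ty":2.3,"tz":0,"roll":0},{"tx":2.8,"ty":2.3,"tz":0,"roll":0},{"tx":2.8,"ty":2.3,"tz":0,"roll":0},{"tx":2.8,"ty":2.3,"tz":0,"roll":0}]}}

```text
time_s: 5.45
tool_pos: [0.5008, -0.086, 0.2745]
tool_rot: [[0.07, 0.998, 0.001], [0.998, -0.07, -0.0], [-0.0, 0.001, -1.0]]
ft_force: [0.6, -0.3, 0.8]
gripper_width: 0.0502
grip_force: 0.0
```

>>> {"method": "jog_arm", "body": {"series": [{"tx":2.8,"ty":2.3,"tz":0.5,"roll":0},{"tx":2.8,"ty":2.3,"tz":0.5,"roll":0},{"tx":2.8,"ty":2.3,"tz":0.5,"roll":0},{"tx":0,"ty":0,"tz":0.5,"roll":0}]}}

```text
time_s: 5.85
tool_pos: [0.5768, -0.003, 0.2541]
tool_rot: [[0.064, 0.998, 0.002], [0.998, -0.064, 0.003], [0.004, 0.002, -1.0]]
ft_force: [0.7, 0.4, -1.4]
gripper_width: 0.0498
grip_force: 0.0
```

```bash
python3 st.py .583 .006 .189; python3 - <<'E'
from h import *
for n in("scene","top"):
    c=arm.capture(n)
    for d in arm.mark_of(n,"knob")[:2]: print(n,round(d["conf"],2),w(c,d["position"]).round(4))
    u,v=map(int,px(c,[.583,.006,.2])); cv2.imwrite(f"pics/k{n}.png",cv2.resize(c["frame"][v-50:v+50,u-60:u+60],None,fx=4,fy=4,interpolation=2))
a=cv2.imread("pics/kscene.png");b=cv2.imread("pics/ktop.png"); cv2.imwrite("pics/k.png",cv2.resize(np.hstack([a,b]),(800,333)))
E
```

```text
5.85 [ 0.5768 -0.003   0.2541] [[0.064, 0.998, 0.002], [0.998, -0.064, 0.003], [0.004, 0.002, -1.0]] [ 0.37  0.39 -0.53  1.75  0.22  1.06 -0.3 ] [ 0.68  0.38 -1.4 ] 0.04984550784405163
toolshift cm [0.92 0.55 6.52] y yaw -0.0639507343815111
scene 0.72 [0.579  0.0081 0.192 ]
top 0.76 [0.5802 0.0093 0.1961]
top 0.48 [ 0.4822  0.4362 -0.0043]
```

View pics/k.png

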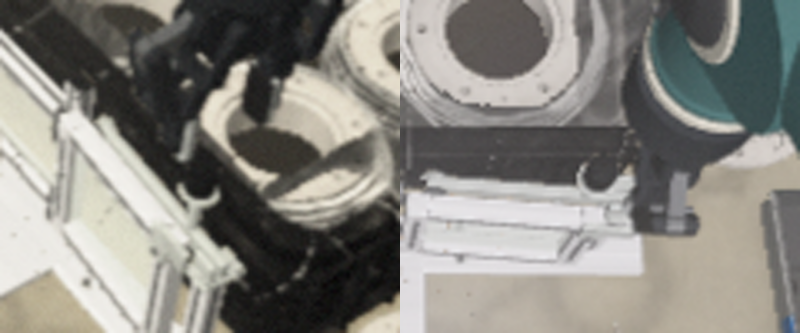

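The left crop shows the gripper above and right of the knob, whose pale stem foot is at about (200,195). The right crop shows the knob at (598,175), about 1 cm toward +y from the fingers. I'll shift over it and descend.

>>> {"method": "jog_arm", "body": {"series": [{"tx":0.6,"ty":0.2,"tz":0,"roll":0},{"tx":0.5,"ty":0.15,"tz":0.0,"roll":0},{"tx":0,"ty":0,"tz":1.0,"roll":0},{"tx":0,"ty":0,"tz":1.0,"roll":0},{"tx":0,"ty":0,"tz":1.0,"roll":0},{"tx":0,"ty":0,"tz":1.0,"roll":0},{"tx":0,"ty":0,"tz":0,"roll":0}]}}

```text
time_s: 6.75
tool_pos: [0.5777, 0.0024, 0.2121]
tool_rot: [[0.07, 0.998, -0.004], [0.998, -0.07, 0.0], [-0.0, -0.004, -1.0]]
ft_force: [0.4, 0.6, -0.5]
gripper_width: 0.05
grip_force: 0.0
```

>>> {"method": "jog_arm", "body": {"series": [{"tx":0.55,"ty":0.3,"tz":0,"roll":0},{"tx":0,"ty":0,"tz":0.7,"roll":0},{"tx":0,"ty":0,"tz":0.7,"roll":0},{"tx":0,"ty":0,"tz":0.6,"roll":0},{"tx":0,"ty":0,"tz":0,"roll":0}]}}

```text
time_s: 7.25
tool_pos: [0.5815, 0.0078, 0.1931]
tool_rot: [[0.07, 0.998, -0.002], [0.998, -0.07, -0.0], [-0.0, -0.002, -1.0]]
ft_force: [0.6, 0.5, -0.9]
gripper_width: 0.0502
grip_force: 0.0
```

>>> {"method": "jog_arm", "body": {"series": [{"tx":0,"ty":0,"tz":0,"roll":0},{"tx":0,"ty":0,"tz":0,"roll":0},{"tx":0,"ty":0,"tz":0,"roll":0},{"tx":0,"ty":0,"tz":0,"roll":0},{"tx":0,"ty":0,"tz":0,"roll":0}], "hand": 1.8, "newtons": 20}}

```text
time_s: 7.75
tool_pos: [0.5833, 0.008, 0.1948]
tool_rot: [[0.07, 0.998, 0.002], [0.998, -0.07, 0.0], [0.0, 0.002, -1.0]]
ft_force: [4.6, 0.5, 0.1]
gripper_width: 0.0214
grip_force: 23.4
```

>>> {"method": "jog_arm", "body": {"series": [{"tx":0,"ty":0.2,"tz":0,"roll":0},{"tx":0.17,"ty":0,"tz":-0.31,"roll":0},{"tx":0.18,"ty":0,"tz":-0.31,"roll":0},{"tx":0.19,"ty":0,"tz":-0.3,"roll":0},{"tx":0.2,"ty":0,"tz":-0.3,"roll":0},{"tx":0,"ty":0,"tz":0,"roll":0}], "newtons": 40, "hand": 1.8}}

```text
time_s: 8.35
tool_pos: [0.5839, 0.0161, 0.2064]
tool_rot: [[0.069, 0.998, -0.002], [0.998, -0.069, 0.0], [0.0, -0.002, -1.0]]
ft_force: [-2.7, 1.0, -4.3]
gripper_width: 0.0207
grip_force: 39.6
```

>>> {"method": "jog_arm", "body": {"series": [{"tx":0.18,"ty":0,"tz":-0.29,"roll":0},{"tx":0.18,"ty":0,"tz":-0.29,"roll":0},{"tx":0.18,"ty":0,"tz":-0.29,"roll":0},{"tx":0,"ty":0,"tz":0,"roll":0},{"tx":0,"ty":0,"tz":0,"roll":0}]}}

```text
time_s: 8.85
tool_pos: [0.5843, 0.0224, 0.2148]
tool_rot: [[0.069, 0.998, -0.002], [0.998, -0.069, 0.002], [0.002, -0.002, -1.0]]
ft_force: [-2.9, 5.3, -7.5]
gripper_width: 0.0203
grip_force: 39.5
```

```bash
python3 st.py .583 .006 .189; python3 - <<'E'
from h import *
c=arm.capture("scene"); u,v=map(int,px(c,[.583,.02,.18])); cv2.imwrite("pics/l.png",cv2.resize(c["frame"][v-50:v+50,u-60:u+60],None,fx=5,fy=5,interpolation=2))
E
```

```text
8.85 [0.5843 0.0224 0.2148] [[0.069, 0.998, -0.002], [0.998, -0.069, 0.002], [0.002, -0.002, -1.0]] [ 0.31  0.45 -0.52  1.77  0.26  1.   -0.38] [-2.88  5.27 -7.51] 0.020331353278143696
toolshift cm [-1.65 -0.02  2.58] y yaw -0.06856507931844026
```

View pics/l.png

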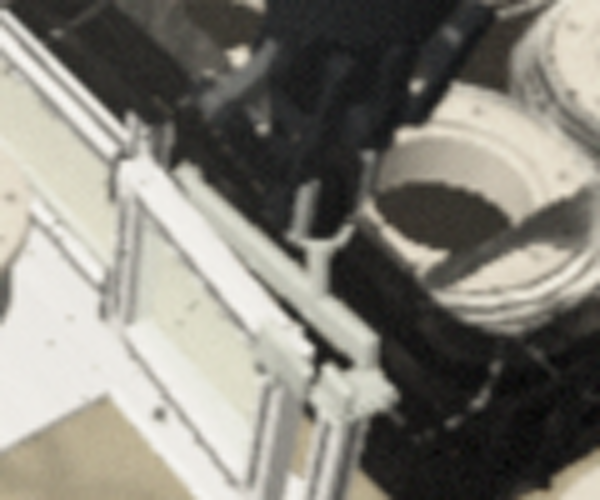

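The crop shows the bar raised clear of the keeper at (345,390), with the knob pinched. Now swinging.

>>> {"method": "jog_arm", "body": {"series": [{"tx":-0.075,"ty":-0.61,"tz":0,"roll":0.05},{"tx":-0.075,"ty":-0.61,"tz":0,"roll":0.05},{"tx":-0.075,"ty":-0.61,"tz":0,"roll":0.05},{"tx":-0.075,"ty":-0.61,"tz":0,"roll":0.05},{"tx":-0.075,"ty":-0.61,"tz":0,"roll":0.05},{"tx":-0.075,"ty":-0.61,"tz":0,"roll":0.05}]}}

```text
time_s: 9.5
tool_pos: [0.548, 0.0253, 0.215]
tool_rot: [[0.362, 0.932, -0.0], [0.932, -0.362, 0.002], [0.002, -0.001, -1.0]]
ft_force: [-0.1, 5.9, -8.4]
gripper_width: 0.0206
grip_force: 39.4
```

>>> {"method": "jog_arm", "body": {"series": [{"tx":0.025,"ty":-0.61,"tz":0,"roll":0.05},{"tx":0.025,"ty":-0.61,"tz":0,"roll":0.05},{"tx":-0.075,"ty":-0.61,"tz":0,"roll":0.05},{"tx":-0.075,"ty":-0.61,"tz":0,"roll":0.05},{"tx":-0.075,"ty":-0.61,"tz":0,"roll":0.05},{"tx":-0.075,"ty":-0.61,"tz":0,"roll":0.05},{"tx":-0.075,"ty":-0.61,"tz":0,"roll":0.05},{"tx":-0.075,"ty":-0.61,"tz":0,"roll":0.05},{"tx":-0.075,"ty":-0.61,"tz":0,"roll":0.05},{"tx":-0.075,"ty":-0.61,"tz":0,"roll":0.05}]}}

```text
time_s: 10.5
tool_pos: [0.4952, 0.0533, 0.2156]
tool_rot: [[0.765, 0.643, 0.001], [0.643, -0.765, 0.0], [0.001, 0.0, -1.0]]
ft_force: [1.1, 1.8, -6.1]
gripper_width: 0.0205
grip_force: 39.7
```

>>> {"method": "jog_arm", "body": {"series": [{"tx":-0.075,"ty":-0.61,"tz":0,"roll":0.05},{"tx":-0.075,"ty":-0.61,"tz":0,"roll":0.05},{"tx":-0.075,"ty":-0.61,"tz":0,"roll":0.05},{"tx":-0.075,"ty":-0.61,"tz":0,"roll":0.05},{"tx":-0.075,"ty":-0.61,"tz":0,"roll":0.05},{"tx":-0.075,"ty":-0.61,"tz":0,"roll":0.05},{"tx":-0.075,"ty":-0.61,"tz":0,"roll":0.05},{"tx":-0.075,"ty":-0.61,"tz":0,"roll":0.05},{"tx":-0.075,"ty":-0.61,"tz":0,"roll":0.05},{"tx":0,"ty":0,"tz":0,"roll":0}]}}

```text
time_s: 11.5
tool_pos: [0.4638, 0.0981, 0.2158]
tool_rot: [[0.969, 0.249, 0.002], [0.249, -0.969, 0.0], [0.002, 0.0, -1.0]]
ft_force: [1.7, 1.5, -5.8]
gripper_width: 0.0208
grip_force: 39.7
```

```bash
python3 - <<'E'
from h import *
c=arm.capture("scene"); u,v=map(int,px(c,[.45,.12,.17])); cv2.imwrite("pics/m.png",cv2.resize(c["frame"][v-50:v+60,u-60:u+60],None,fx=5,fy=5,interpolation=2))
E
```

```text
(no output)
```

View pics/m.png

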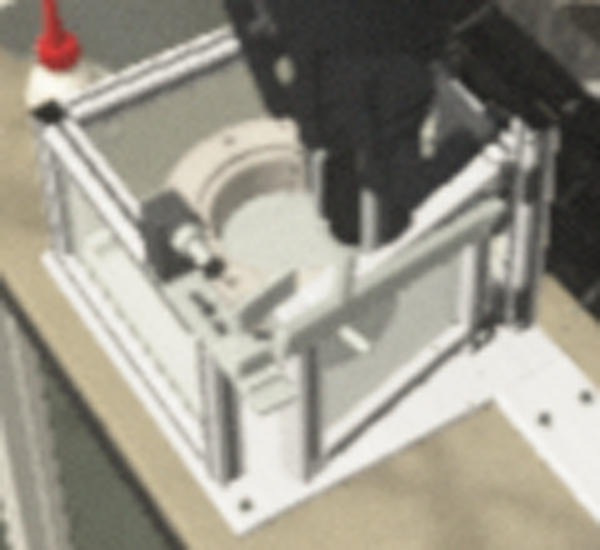

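The crop shows the gate nearly shut with the bar raised over the catch. The lip is at (265,395) and the buffer pin at (195,245). Now closing slowly.

>>> {"method": "jog_arm", "body": {"series": [{"tx":-0.035,"ty":-0.24,"tz":0,"roll":0.02},{"tx":-0.035,"ty":-0.24,"tz":0,"roll":0.02},{"tx":-0.035,"ty":-0.24,"tz":0,"roll":0.02},{"tx":-0.035,"ty":-0.24,"tz":0,"roll":0.02},{"tx":0,"ty":0,"tz":0,"roll":0}]}}

```text
time_s: 12.05
tool_pos: [0.4601, 0.1069, 0.2153]
tool_rot: [[0.986, 0.17, 0.001], [0.17, -0.986, 0.0], [0.001, -0.0, -1.0]]
ft_force: [4.1, 1.9, -7.0]
gripper_width: 0.0204
grip_force: 39.5
```

>>> {"method": "jog_arm", "body": {"series": [{"tx":-0.02,"ty":-0.12,"tz":0,"roll":0.01},{"tx":-0.02,"ty":-0.12,"tz":0,"roll":0.01},{"tx":0,"ty":0,"tz":0,"roll":0}]}}

```text
time_s: 12.35
tool_pos: [0.4594, 0.109, 0.2153]
tool_rot: [[0.989, 0.15, 0.001], [0.15, -0.989, 0.0], [0.001, -0.0, -1.0]]
ft_force: [5.5, 1.9, -7.7]
gripper_width: 0.0205
grip_force: 39.5
```

>>> {"method": "jog_arm", "body": {"series": [{"tx":-0.02,"ty":-0.12,"tz":0,"roll":0.01},{"tx":-0.02,"ty":-0.12,"tz":0,"roll":0.01},{"tx":0,"ty":0,"tz":0,"roll":0}]}}

```text
time_s: 12.65
tool_pos: [0.4587, 0.1112, 0.2153]
tool_rot: [[0.992, 0.13, 0.001], [0.13, -0.992, 0.0], [0.001, -0.0, -1.0]]
ft_force: [5.2, 2.7, -7.7]
gripper_width: 0.0209
grip_force: 39.5
```

>>> {"method": "jog_arm", "body": {"series": [{"tx":0.08,"ty":-0.12,"tz":0.1,"roll":0.01},{"tx":0.08,"ty":-0.12,"tz":0.05,"roll":0.01},{"tx":0,"ty":0,"tz":0,"roll":0}]}}

```text
time_s: 12.95
tool_pos: [0.4572, 0.1133, 0.2138]
tool_rot: [[0.994, 0.11, -0.005], [0.11, -0.994, -0.002], [-0.005, 0.001, -1.0]]
ft_force: [-6.2, -0.7, 5.8]
gripper_width: 0.0208
grip_force: 40.8
```

>>> {"method": "jog_arm", "body": {"series": [{"tx":-0.02,"ty":-0.12,"tz":0,"roll":0.01},{"tx":-0.02,"ty":-0.12,"tz":0,"roll":0.01},{"tx":0,"ty":0,"tz":0,"roll":0}]}}

```text
time_s: 13.25
tool_pos: [0.4568, 0.1153, 0.2139]
tool_rot: [[0.996, 0.09, -0.004], [0.09, -0.996, -0.002], [-0.004, 0.002, -1.0]]
ft_force: [-5.8, -1.6, 3.6]
gripper_width: 0.0207
grip_force: 40.7
```

>>> {"method": "jog_arm", "body": {"series": [{"tx":-0.09,"ty":0,"tz":-0.08,"roll":0},{"tx":-0.02,"ty":-0.12,"tz":0,"roll":0.01},{"tx":0,"ty":0,"tz":0,"roll":0}]}}

```text
time_s: 13.55
tool_pos: [0.457, 0.116, 0.2144]
tool_rot: [[0.997, 0.08, -0.001], [0.08, -0.997, -0.002], [-0.002, 0.002, -1.0]]
ft_force: [-3.1, -3.4, 0.3]
gripper_width: 0.0203
grip_force: 40.3
```

>>> {"method": "jog_arm", "body": {"series": [{"tx":-0.02,"ty":-0.12,"tz":0,"roll":0.01},{"tx":0,"ty":0,"tz":0,"roll":0}]}}

```text
time_s: 13.75
tool_pos: [0.4568, 0.1166, 0.2142]
tool_rot: [[0.998, 0.07, -0.002], [0.07, -0.998, -0.003], [-0.002, 0.003, -1.0]]
ft_force: [-3.2, -5.7, 1.2]
gripper_width: 0.0204
grip_force: 40.4
```

>>> {"method": "jog_arm", "body": {"series": [{"tx":-0.02,"ty":-0.12,"tz":0,"roll":0.01},{"tx":0,"ty":0,"tz":0,"roll":0}]}}

```text
time_s: 13.95
tool_pos: [0.4566, 0.117, 0.2142]
tool_rot: [[0.998, 0.06, -0.002], [0.06, -0.998, -0.004], [-0.002, 0.004, -1.0]]
ft_force: [-2.1, -7.8, 1.2]
gripper_width: 0.0206
grip_force: 40.5
```

>>> {"method": "jog_arm", "body": {"series": [{"tx":0,"ty":-0.12,"tz":0,"roll":0},{"tx":0,"ty":-0.12,"tz":0,"roll":0},{"tx":0,"ty":0,"tz":0,"roll":0}]}}

```text
time_s: 14.25
tool_pos: [0.4563, 0.1177, 0.214]
tool_rot: [[0.998, 0.059, -0.003], [0.059, -0.998, -0.006], [-0.003, 0.006, -1.0]]
ft_force: [-2.1, -12.3, 2.3]
gripper_width: 0.021
grip_force: 40.6
```

>>> {"method": "jog_arm", "body": {"series": [{"tx":0,"ty":-0.1,"tz":0,"roll":0},{"tx":0,"ty":-0.1,"tz":0,"roll":0},{"tx":0,"ty":0,"tz":0,"roll":0},{"tx":0,"ty":0,"tz":0,"roll":0}]}}

```text
time_s: 14.65
tool_pos: [0.4561, 0.1182, 0.2138]
tool_rot: [[0.998, 0.058, -0.003], [0.058, -0.998, -0.008], [-0.004, 0.008, -1.0]]
ft_force: [-3.2, -14.6, 2.5]
gripper_width: 0.0205
grip_force: 40.8
```

>>> {"method": "jog_arm", "body": {"series": [{"tx":0,"ty":-0.12,"tz":0,"roll":0},{"tx":0,"ty":-0.1,"tz":0,"roll":0},{"tx":0,"ty":0,"tz":0,"roll":0},{"tx":0,"ty":0,"tz":0,"roll":0}]}}

```text
time_s: 15.05
tool_pos: [0.4559, 0.1188, 0.2137]
tool_rot: [[0.998, 0.056, -0.004], [0.056, -0.998, -0.01], [-0.005, 0.01, -1.0]]
ft_force: [-3.6, -19.6, 3.1]
gripper_width: 0.0203
grip_force: 41.0
```

>>> {"method": "jog_arm", "body": {"series": [{"tx":0,"ty":0.08,"tz":0,"roll":0},{"tx":-0.2,"ty":0,"tz":0.29,"roll":0},{"tx":-0.2,"ty":0,"tz":0.3,"roll":0},{"tx":0,"ty":0,"tz":0,"roll":0}]}}

```text
time_s: 15.45
tool_pos: [0.4521, 0.1181, 0.208]
tool_rot: [[0.998, 0.056, -0.003], [0.056, -0.998, -0.009], [-0.004, 0.009, -1.0]]
ft_force: [-2.8, -19.5, 6.4]
gripper_width: 0.0203
grip_force: 41.4
```

>>> {"method": "jog_arm", "body": {"series": [{"tx":-0.19,"ty":0.1,"tz":0.3,"roll":0},{"tx":-0.18,"ty":0,"tz":0.31,"roll":0},{"tx":0,"ty":0,"tz":0,"roll":0}]}}

```text
time_s: 15.75
tool_pos: [0.4482, 0.1176, 0.2019]
tool_rot: [[0.998, 0.056, -0.004], [0.056, -0.998, -0.008], [-0.004, 0.008, -1.0]]
ft_force: [-4.1, -17.2, 6.1]
gripper_width: 0.0207
grip_force: 41.6
```

>>> {"method": "jog_arm", "body": {"series": [{"tx":-0.17,"ty":0.04,"tz":0.31,"roll":0},{"tx":-0.17,"ty":0,"tz":0.31,"roll":0},{"tx":0,"ty":0,"tz":0,"roll":0}]}}

```text
time_s: 16.05
tool_pos: [0.4448, 0.1173, 0.1956]
tool_rot: [[0.998, 0.056, -0.004], [0.056, -0.998, -0.008], [-0.004, 0.008, -1.0]]
ft_force: [-4.7, -17.6, 5.2]
gripper_width: 0.0205
grip_force: 41.7
```

>>> {"method": "jog_arm", "body": {"series": [{"tx":-0.08,"ty":0,"tz":0.15,"roll":0},{"tx":-0.05,"ty":0,"tz":0.15,"roll":0},{"tx":0,"ty":0,"tz":0,"roll":0}]}}

```text
time_s: 16.35
tool_pos: [0.4445, 0.1173, 0.1949]
tool_rot: [[0.998, 0.056, -0.001], [0.056, -0.998, -0.008], [-0.002, 0.008, -1.0]]
ft_force: [-8.6, -18.6, 20.9]
gripper_width: 0.0203
grip_force: 43.7
```

>>> {"method": "jog_arm", "body": {"series": [{"tx":0.05,"ty":0,"tz":-0.2,"roll":0},{"tx":0,"ty":0.2,"tz":0,"roll":0},{"tx":0,"ty":0.2,"tz":0,"roll":0},{"tx":0,"ty":0.2,"tz":0,"roll":0},{"tx":0,"ty":0,"tz":0,"roll":0}]}}

```text
time_s: 16.85
tool_pos: [0.4449, 0.1167, 0.1957]
tool_rot: [[0.998, 0.059, -0.001], [0.059, -0.998, -0.001], [-0.001, 0.001, -1.0]]
ft_force: [-5.2, -2.0, 5.0]
gripper_width: 0.0205
grip_force: 41.6
```

>>> {"method": "jog_arm", "body": {"series": [{"tx":0,"ty":0.05,"tz":0,"roll":0},{"tx":0,"ty":0,"tz":0,"roll":0},{"tx":0,"ty":0,"tz":0,"roll":0},{"tx":0,"ty":0,"tz":0,"roll":0},{"tx":0,"ty":0,"tz":0,"roll":0}], "hand": 5.0}}

```text
time_s: 17.35
tool_pos: [0.4453, 0.1168, 0.1953]
tool_rot: [[0.998, 0.061, 0.0], [0.061, -0.998, 0.0], [0.0, -0.0, -1.0]]
ft_force: [0.0, 0.7, -0.8]
gripper_width: 0.05
grip_force: 0.0
```

>>> {"method": "jog_arm", "body": {"series": [{"tx":0,"ty":0,"tz":-1,"roll":0},{"tx":0,"ty":0,"tz":-2,"roll":0},{"tx":0,"ty":0,"tz":-2,"roll":0},{"tx":0,"ty":0,"tz":-2,"roll":0},{"tx":0,"ty":0,"tz":-2,"roll":0},{"tx":0,"ty":3,"tz":-1,"roll":0},{"tx":0,"ty":4,"tz":0,"roll":0},{"tx":0,"ty":4,"tz":0,"roll":0},{"tx":0,"ty":3,"tz":0,"roll":0},{"tx":0,"ty":0,"tz":0,"roll":0}]}}

```text
time_s: 18.35
tool_pos: [0.4538, -0.0275, 0.296]
tool_rot: [[0.999, 0.053, 0.001], [0.053, -0.999, -0.001], [0.001, 0.001, -1.0]]
ft_force: [-0.3, -0.7, 0.4]
gripper_width: 0.0498
grip_force: 0.0
```

```bash
python3 st.py .44 .117 .195; python3 - <<'E'
from h import *
ims=[]
for n in("scene","top"):
    c=arm.capture(n)
    for l in("knob","deburr_tool","oil_bottle","plug_gauge"):
        for d in arm.mark_of(n,l)[:1]: print(n,l,round(d["conf"],2),w(c,d["position"]).round(4))
    u,v=map(int,px(c,[.46,.12,.15])); ims.append(cv2.resize(c["frame"][v-50:v+50,u-50:u+50],(400,400),interpolation=2))
cv2.imwrite("pics/f.png",np.hstack(ims))
E
```

```text
18.35 [ 0.4538 -0.0275  0.296 ] [[0.999, 0.053, 0.001], [0.053, -0.999, -0.001], [0.001, 0.001, -1.0]] [ 0.21  0.09 -0.23  1.98  0.02  1.07 -1.55] [-0.31 -0.66  0.37] 0.049839808416028274
toolshift cm [ -0.61 -14.51  10.08] y yaw -1.51734405975991
scene knob 0.97 [0.4407 0.1119 0.1969]
scene deburr_tool 0.78 [ 0.4587 -0.0019  0.0022]
scene oil_bottle 0.62 [ 0.4573 -0.0039 -0.0007]
top knob 0.87 [0.4373 0.1163 0.1939]
top deburr_tool 0.71 [ 4.51e-01 -5.40e-03  4.00e-04]
top oil_bottle 0.52 [ 0.4513  0.3755 -0.0043]
top plug_gauge 0.66 [ 0.4831  0.4307 -0.0052]
```

View pics/f.png

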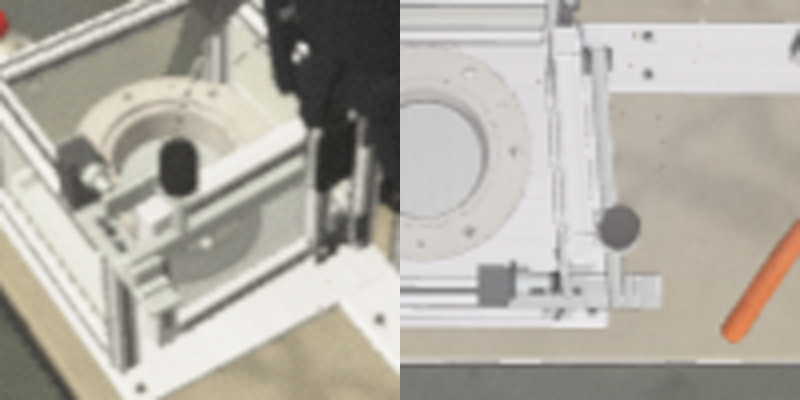

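The final crops show the gate shut and the bar level behind the catch lip (top crop: bar at (612,280), lip at (640,290)). The knob is free at about z 0.195, and the tool, oiler and gauge have not moved.

```bash
python3 -c "
from rig import arm; print(arm.finish_job())"
```

```text
the job is handed in; nothing more can be done
None
```

The gate is shut and latched with the bar fully down behind the catch, pressed in with about 20 N at most; the loose items stayed put and the job was handed in at about 19 s.

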